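Tip the washed tins off the draining tray, latch it again and bin the jar caps

ROBOT

A 7-joint arm with a two-finger parallel gripper is mounted at the origin on the work surface. World frame = base frame: x ahead of the robot, y to its left, z up, the work surface at z = 0. Lengths are in m, angles in degrees, forces in N, time in s.
With the tool pointing down it reaches from about 0.425 to 0.925 m from the base axis. Payload 6.8 kg.
Tool frame: the origin (TCP) lies on the centre line of the jaws, within the pads' length; the fingertips stand 11 mm ahead of it and the grasp point (between the pads) lies 8 mm behind it (arm.tip_extent is the distance from the TCP to the fingertips, in m); z points along the fingers, y is the line along which they close (so a half turn about z gives the same grasp; the last joint's range is limited). The gripper opens to 88 mm and grips with 3 to 60 N. Pads are 20 mm wide; open, the fingers measure 115 mm over their backs; the gripper's body (75 mm by 178 mm) begins 61 mm behind the grasp point.
Start: joints at [62.046, 27.33, 1.283, 89.118, -0.659, 63.558, -4.761], TCP at [0.25, -0.627, 0.234] pointing down, gripper open.
Joint ranges: [-169.35, 169.35], [-19.33, 120.38], [-80.79, 83.38], [13.8, 139.57], [-78.32, 258.32], [9.67, 109.79], [-169.56, 169.56]. Speed limits (degrees/s): [136.94, 136.94, 180, 180, 180, 180, 180].

INTERFACE

Orientations are given as [roll, pitch, yaw] about the fixed x, y, z axes, in that order (R = Rz(yaw) Ry(pitch) Rx(roll)).
In Python, from workcell import arm gives the robot as it stands. The module is installed in compiled form; this text tells all that it offers.
- The arm moves only by the shell command python3 -m handwheel 'ROWS' [FORCE]. ROWS is JSON, a list of rows, each an object with "travel": the shift along the tool's x, y, z in units of 60 mm (1.0 is 60 mm), a list of three; "turn": the turn about the tool's z in rad; "hand": the opening, from 0 (shut) to 1 (fully open). In form: [{"travel": [tx, ty, tz], "turn": turn, "hand": hand}, ...]. A call has exactly 10 rows; each row shifts and turns the commanded pose from where the row before left it, along the tool's axes as they then stand; what a row does not reach is not made up. A row lasts 1/8 s, in which the tool goes at most 62.5 mm and 10.7 degrees, less where a joint would pass 70% of its speed; a pose out of reach is approached as far as the arm can. A call is refused whole if a number of a shift passes 1 or a number of a turn 0.188, either way. A call with a gripper value outside its range is refused whole. The fingers move at their own pace and stop on an object; FORCE is the grip in N (left out, the last holds). Time passes only in rows, so rows that do not move let the fingers close, or fill a call up. It gives the time, the measured TCP pose, the force, the opening and the grip force at its end, in the units of the state.
- arm.observe(): the state, without advancing time (a new reading comes with each control period).
- arm.capture(name): name is "scene" or "side" or "wrist"; returns the picture (480x640x3 uint8, red, green, blue); there is no depth.
- arm.camera_model(name): a dict with "fx", "fy", "cx", "cy" (pixels), "D" ([k1, k2, p1, p2, k3] as OpenCV has them; the pictures are not rectified), "position" and "orientation" of the camera in the world. Camera axes: x right, y down, z forward; pixel columns grow to the right and rows downward; lengths in m; the calibration is good to about 2 mm. A picture is of the moment at which its call begins: read the wrist's pose just before it. camera_model takes no time and is no camera call; for the wrist camera it gives the pose at the moment of the call.
- arm.job_done(): hands the job in; it is judged then, once.
The state is a dict: "clock": time; "joints": joint angles; "joint_velocities": joint speeds; "joint_torque": joint torques, N m; "position": TCP position; "tcp_rot": TCP orientation; "force": force on the tool from outside, world axes, zero at the start; "moment": the same for the moment, N m; "gripper_width": finger opening in m; "grip_force": force on a finger pad.
Only numpy, scipy, OpenCV 4.12 (cv2) and the standard library are available. Lean on these libraries where they do the work, as an engineer would, in place of code of your own. Each camera call takes 0.05 s, during which the arm holds its last target. There are 200 camera calls.

TASK

Unlatch the draining tray by pulling up the paddle handle recessed in its near edge, and raise that edge so that the three tins roll off into the grey crate while the two flat jar caps stay on the tray. Then lower the tray without letting it slam, press it down until its latch holds it fully shut, and put the two caps from the tray into the white bin that already has some caps in it. Leave the other things on the table where they are.

Things in the scene. Friction and masses are not known exactly. Their poses are not given: they have to be found in the camera images.
- stand: dark steel stand that carries the tray, fixed, 300 mm (x) by 370 mm (y), rails 96 mm high, tray walls 142 mm high. Origin on the table under its middle; z up; x points from the worker's side (paddle) to the crate. All heights given are above the table with the tray shut.
- tray_hinge (a point): middle of the tray's hinge line, which runs along the stand's y at the far (crate) edge, 135 mm along +x from the stand's origin and 112 mm high. Axes as the stand's. The tray turns about +y here.
- tray (a joint): tilt of the 0.9 kg steel tray, rad: 0 fully shut, about 0.004 latched (play), up to 0.75 as the near (paddle) edge rises. Unheld it falls back. Sprung rubber buffers (8 mm travel) under the near edge hold it off: lowered unlatched it rests at about 0.02 (paddle then at about 0.17), and takes some 5 to 12 N on the near edge to force it past the latch nose to 0.00, where it snaps and stays.
- paddle (a joint): angle of the latch paddle relative to the tray, rad: 0 at rest, flush with the tray's deck; 0.5 at its stop. A spring returns it. The latch is free beyond about 0.2. Pulling the paddle's near edge up trips the latch (5 to 10 N) and, pulled on, raises the tray with it; letting go lets the latch nose spring back.
- paddle_grip (a point): middle of the dark paddle's top, 134 mm high, 255 mm from the hinge line. Paddle 44 mm wide (y), 43 mm long (15 mm to the worker, 28 mm to its pivot, 6 mm lower), sides turned down 14 mm; flush in a dish 120 mm wide (y), 34 mm deep, 65 mm long (30 mm to the worker, 35 away): 38 mm beside it for each finger. Pinched firmly across its width it hardly turns in the fingers: lean the gripper with it.
- deck_left (a point): middle of the flat steel deck to the left (+y) of the paddle dish, on the tray's near edge, 105 mm (y) by 85 mm (x), 134 mm high, 252 mm from the hinge line. A good place to press the tray down. Axes as the tray's.
- deck_right (a point): the same on the right (-y) of the dish.
- floor (a point): centre of the tray's floor, 122 mm high when shut; axes turn with the tray. Floor 209 mm (x) by 330 mm (y), side walls 20 mm high, 12 mm step up to the deck at the near end; along the far edge a round bead 2 mm high: a tin lying against it rolls over at about 0.40 rad. Caps begin to slide at 0.47 to 0.62 rad; the bead holds them unless the tray is much steeper or jerked.
- tin_1: empty steel food tin lying on its side, 53 mm diameter, 82 mm long, about 55 g. Origin at its centre; y along its axis, which lies nearly along the stand's y, so that it rolls along the stand's x.
- tin_2: as tin_1.
- tin_3: as tin_1.
- cap_1: flat gold-coloured steel jar cap (twist-off cap) lying on the tray floor, 63 mm diameter, 10 mm thick, about 15 g. Origin at the centre of its underside; z up.
- cap_2: as cap_1.
- crate_edge (a point): point on the table at the near end of the open grey plastic crate that stands beyond the tray's far edge, just below that edge: 10 mm inside the crate's near outer face, in the middle of its width; axes as the crate's (and the stand's). The crate is fixed, 240 mm (x) by 380 mm (y) by 92 mm high, walls and floor 6 mm: its inside runs from x = -4 to 224 mm and y = -184 to 184 mm here.
- cap_bin: open white plastic bin on the left or right of the tray, fixed, 240 mm (x) by 150 mm (y) by 55 mm high, walls and floor 4 mm. Origin at the centre of its underside. Three fixed caps already lie in its +x end, up to 24 mm high, from 45 mm to the end; the rest is empty. A wooden box of small jars, 88 mm high, stands on the other side.
- bin_space (a point): middle of the empty part of the bin's inner floor, 4 mm above the table, 30 mm on the -x side of the bin's origin. Axes as the bin's.
- jar_a: bystander: filled jar with a cap, 86 mm diameter, 150 mm high. Origin at the centre of its underside.
- jar_b: bystander, as jar_a.
- jar_c: bystander, as jar_a.
- heat_gun: bystander: green heat gun lying on its side, 220 mm long. Origin on the table below its barrel.
- mug: bystander: white mug, 76 mm diameter, 85 mm high. Origin at the centre of its underside.
- brush: bystander: brush lying on the table. Origin on the table below its middle.
There are look-alikes about, which are no part of the job. What is shaped like the tin_1 but brown is not meant. What is shaped like the cap_1 but orange is not meant.

How it is judged (in metres and radians):
On the way, in this order (a step that is already met when the one before it is completed fails the run):
1. the tray is unlatched and tipped up, with both caps still on it (value of joint tray above 0.15 rad and x of cap_1 in the frame of floor between -0.11 and 0.11 m and y of cap_1 in the frame of floor between -0.165 and 0.165 m and z of cap_1 in the frame of floor between -0.006 and 0.03 m and x of cap_2 in the frame of floor between -0.11 and 0.11 m and y of cap_2 in the frame of floor between -0.165 and 0.165 m and z of cap_2 in the frame of floor between -0.006 and 0.03 m), for 0.1 s.
2. all three tins have rolled into the crate while both caps are still on the tray (x of tin_1 in the frame of crate_edge between -0.01 and 0.23 m and y of tin_1 in the frame of crate_edge between -0.19 and 0.19 m and z of tin_1 in the frame of crate_edge between 0 and 0.095 m and x of tin_2 in the frame of crate_edge between -0.01 and 0.23 m and y of tin_2 in the frame of crate_edge between -0.19 and 0.19 m and z of tin_2 in the frame of crate_edge between 0 and 0.095 m and x of tin_3 in the frame of crate_edge between -0.01 and 0.23 m and y of tin_3 in the frame of crate_edge between -0.19 and 0.19 m and z of tin_3 in the frame of crate_edge between 0 and 0.095 m and x of cap_1 in the frame of floor between -0.11 and 0.11 m and y of cap_1 in the frame of floor between -0.165 and 0.165 m and z of cap_1 in the frame of floor between -0.006 and 0.03 m and x of cap_2 in the frame of floor between -0.11 and 0.11 m and y of cap_2 in the frame of floor between -0.165 and 0.165 m and z of cap_2 in the frame of floor between -0.006 and 0.03 m), for 0.2 s.
At the end, for the whole second after the job is handed in: Tray latched shut (tilt under 0.012 rad with nothing holding it, paddle under 0.1 rad); all three tins inside the crate, below its rim; both caps from the tray inside the white cap bin (origin within its outline, under 50 mm above its underside); tins and caps at rest (under 30 mm/s) (value of joint tray below 0.012 rad and value of joint paddle below 0.1 rad and x of tin_1 in the frame of crate_edge between -0.01 and 0.23 m and y of tin_1 in the frame of crate_edge between -0.19 and 0.19 m and z of tin_1 in the frame of crate_edge between 0 and 0.095 m and x of tin_2 in the frame of crate_edge between -0.01 and 0.23 m and y of tin_2 in the frame of crate_edge between -0.19 and 0.19 m and z of tin_2 in the frame of crate_edge between 0 and 0.095 m and x of tin_3 in the frame of crate_edge between -0.01 and 0.23 m and y of tin_3 in the frame of crate_edge between -0.19 and 0.19 m and z of tin_3 in the frame of crate_edge between 0 and 0.095 m and x of cap_1 in the frame of cap_bin between -0.12 and 0.12 m and y of cap_1 in the frame of cap_bin between -0.075 and 0.075 m and z of cap_1 in the frame of cap_bin between 0 and 0.05 m and x of cap_2 in the frame of cap_bin between -0.12 and 0.12 m and y of cap_2 in the frame of cap_bin between -0.075 and 0.075 m and z of cap_2 in the frame of cap_bin between 0 and 0.05 m and linear speed of each of tin_1, tin_2, tin_3, cap_1, cap_2 below 0.03 m/s); the robot touches nothing.
It fails at once if another thing on the table is moved by more than 30 mm (distance of any of jar_a, jar_b, jar_c, heat_gun, mug, brush from where it was at the start of the episode above 0.03 m).
It fails at once if a jar or the mug is tipped over (leaning more than 0.5 rad) (angle between any of jar_a, jar_b, jar_c, mug's own z axis and vertical above 0.5 rad).
It fails at once if the tray is let fall or slammed (closing faster than 2 rad/s) (velocity of joint tray below -2 rad/s).
It also fails if it takes over 69 s, if anything falls off the work surface, if the arm or the gripper's body presses on something with over 40 N, if the wrist force passes 120 N, or if a joint passes its speed limit or range.

## Working session

There is one attempt and no reset: what is moved stays moved. The work goes in short steps, Python scripts to look and compute and a shell command to move; the robot and the scene stay as the last step left them, time stands still between calls to the robot, and variables do not carry over. Pictures are saved under pics/ and viewed, at most 10 in all, crops included, and the job is handed in when it is done.

```bash
mkdir -p pics
cat > h.py <<'E'
import numpy as np, cv2
from scipy.spatial.transform import Rotation as R
from workcell import arm
def cam(n):
    m=arm.camera_model(n); K=np.array([[m['fx'],0,m['cx']],[0,m['fy'],m['cy']],[0,0,1.]])
    o=m['orientation']; return K,np.array(m['D'],float),np.array(m['position']),R.from_euler('xyz',o,degrees=True).as_matrix() if np.size(o)==3 else np.array(o)
def ray(c,uv,z):
    K,D,p,Rm=c; q=cv2.undistortPoints(np.array(uv,float).reshape(-1,1,2),K,D).reshape(-1,2)
    d=np.c_[q,np.ones(len(q))]@Rm.T; return p+d*((z-p[2])/d[:,2])[:,None]
def proj(c,X):
    K,D,p,Rm=c; return cv2.projectPoints((np.array(X,float).reshape(-1,3)-p)@Rm,np.zeros(3),np.zeros(3),K,D)[0].reshape(-1,2)
def save(n,f): 
    im=arm.capture(n); cv2.imwrite(f,im[:,:,::-1]); return im
E
python3 - <<'E'
from h import *
for n in('scene','side'): save(n,f'pics/{n}0.png'); print(n,arm.camera_model(n))
print(arm.observe())
E
```

```text
scene {'fx': 587.2886468758053, 'fy': 587.2886468758053, 'cx': 317.18006916306985, 'cy': 246.0655626192258, 'D': array([-0.12163922,  0.        ,  0.        ,  0.        ,  0.        ]), 'position': array([ 1.57928648, -0.1980905 ,  1.15037605]), 'orientation': array([-1.34335917e+02,  6.06615961e-03,  7.95080001e+01])}
side {'fx': 485.3536562233823, 'fy': 485.3536562233823, 'cx': 321.337495763598, 'cy': 247.46305254864666, 'D': array([0.0055262, 0.       , 0.       , 0.       , 0.       ]), 'position': array([-0.03989252,  0.7881812 ,  1.03589331]), 'orientation': array([-133.19714873,   -0.76578786, -142.38974498])}
{'clock': 0.1, 'joints': array([62.04397669, 27.37069308,  1.28054695, 89.1700839 , -0.66076407,
       63.55844754, -4.76267284]), 'joint_velocities': array([-0.04706672,  0.00344626, -0.01465628, -0.11481673, -0.02074787,
        0.13210433,  0.02203392]), 'joint_torque': array([ 3.65165055e-03, -5.84092677e+01,  1.53930120e+00, -2.73314703e+01,
       -5.43294987e-02,  1.30744357e-02,  2.46038871e-05]), 'position': array([ 0.25006837, -0.62641943,  0.23280224]), 'tcp_rot': array([-1.79908239e+02,  5.15794282e-03,  2.17609393e+01]), 'force': array([ 0.09887875, -0.49818675,  0.42413523]), 'moment': array([0.02200398, 0.06961352, 0.03230791]), 'grip_force': 0.0, 'gripper_width': 0.08793857446277023}
```

View pics/scene0.png

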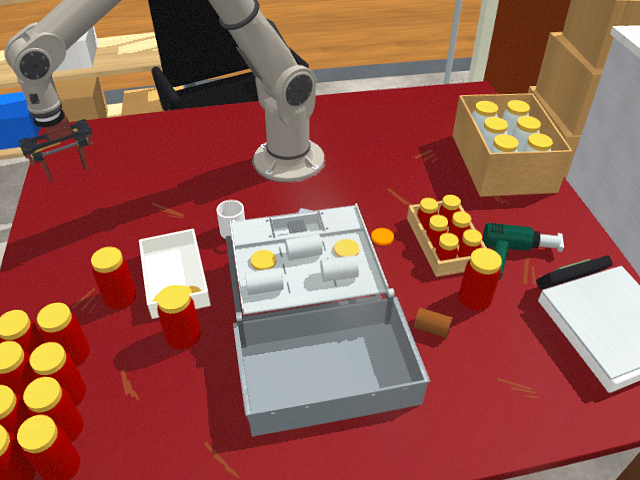

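View pics/side0.png

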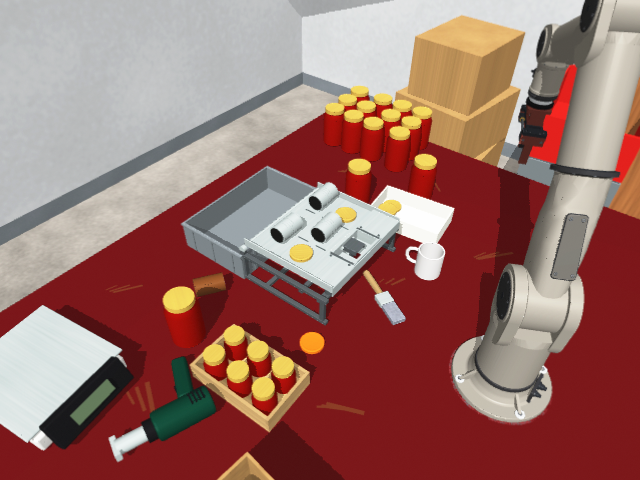

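Scene: tray at (305,255), with tins at (265,280), (303,247) and (340,268) and gold caps at (262,260) and (346,248). The crate is at (330,360), the white bin at (173,272) and the mug at (230,215). The brown tin (433,321) and the orange cap (383,237) lie on the table, so they are look-alikes. Next I'll enlarge both views.

Run:
```python
import cv2
a=cv2.imread('pics/scene0.png')[190:440,130:440]; cv2.imwrite('pics/c1.png',cv2.resize(a,(744,600),interpolation=cv2.INTER_CUBIC))
b=cv2.imread('pics/side0.png')[160:340,170:450]; cv2.imwrite('pics/c2.png',cv2.resize(b,(800,514),interpolation=cv2.INTER_CUBIC))
```

```text
(no output)
```

View pics/c1.png

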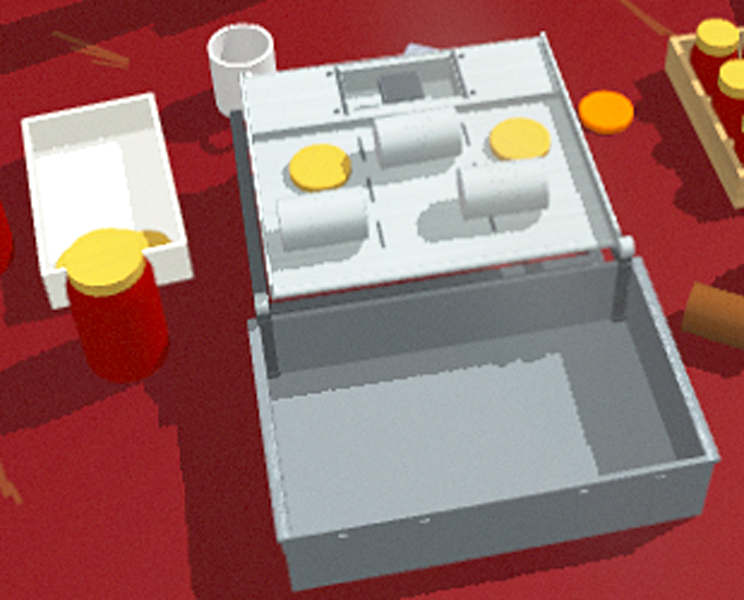

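View pics/c2.png

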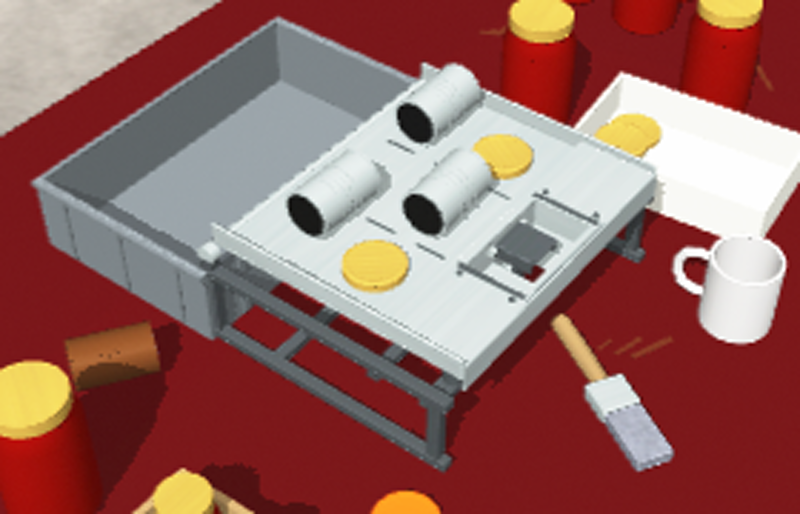

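Run:
```python
from h import *
s=cam('scene'); d=cam('side')
S=lambda p:np.array(p,float)/2.4+[130,190]
D=lambda p:np.array(p,float)/(800/280)+[170,160]
np.set_printoptions(precision=4,suppress=True)
print('crate',ray(s,S([(248,320),(640,260),(718,458),(280,540)]),.092))
print('bin',ray(s,S([(22,120),(154,95),(191,274),(50,305)]),.055))
print('bin side',ray(d,D([(625,72),(763,240)]),.055))
print('paddle S',ray(s,S([(380,73),(420,71),(426,102),(384,104),(402,87)]),.131))
print('paddle D',ray(d,D([(493,245),(522,222),(560,243),(531,268),(527,245)]),.131))
print('trayfar/near S',ray(s,S([(240,75),(545,35),(627,245),(262,303)]),.134))
print('caps S',ray(s,S([(320,166),(520,139)]),.132)); print('caps D',ray(d,D([(502,155),(375,265)]),.132))
print('mug',ray(s,S([(241,47)]),.085),ray(d,D([(750,262)]),.085))
print('tin D faces',ray(d,D([(413,122),(306,214),(422,213)]),.1485))
print('jar', ray(s,S([(105,260)]),.15),ray(d,D([(541,15),(730,8)]),.15))
```

```text
crate [[ 0.7274 -0.235   0.092 ]
 [ 0.7228  0.152   0.092 ]
 [ 0.9567  0.1571  0.092 ]
 [ 0.9663 -0.2289  0.092 ]]
bin [[ 0.3651 -0.4674  0.055 ]
 [ 0.3509 -0.3164  0.055 ]
 [ 0.6283 -0.2886  0.055 ]
 [ 0.644  -0.4311  0.055 ]]
bin side [[ 0.5965 -0.4383  0.055 ]
 [ 0.3256 -0.2744  0.055 ]]
paddle S [[ 0.4459 -0.0646  0.131 ]
 [ 0.4506 -0.0214  0.131 ]
 [ 0.5004 -0.0234  0.131 ]
 [ 0.4953 -0.0677  0.131 ]
 [ 0.4725 -0.0447  0.131 ]]
paddle D [[ 0.4974 -0.0242  0.131 ]
 [ 0.4945 -0.0685  0.131 ]
 [ 0.4486 -0.0665  0.131 ]
 [ 0.4508 -0.0207  0.131 ]
 [ 0.4719 -0.0445  0.131 ]]
trayfar/near S [[ 0.4246 -0.2145  0.134 ]
 [ 0.4199  0.125   0.134 ]
 [ 0.7363  0.131   0.134 ]
 [ 0.7436 -0.2191  0.134 ]]
caps S [[ 0.5754 -0.1453  0.132 ]
 [ 0.5742  0.0621  0.132 ]]
caps D [[ 0.569  -0.1393  0.132 ]
 [ 0.5677  0.0682  0.132 ]]
mug [[ 0.3204 -0.2105  0.085 ]] [[ 0.3093 -0.2047  0.085 ]]
tin D faces [[ 0.6615 -0.1087  0.1485]
 [ 0.6533  0.0677  0.1485]
 [ 0.567  -0.0027  0.1485]]
jar [[ 0.6793 -0.3599  0.15  ]] [[ 0.6684 -0.3536  0.15  ]
 [ 0.5064 -0.502   0.15  ]]
```

Checks agree: the stand's yaw is about 1°, the paddle grip is at about (0.464, -0.044) and the bin is on the -y side. Now I turn the tool and approach.

```bash
python3 -m handwheel '[{"travel":[0,0,0],"turn":0.181,"hand":1},{"travel":[0,0,0],"turn":0.181,"hand":1},{"travel":[0.37,-0.93,0],"turn":0,"hand":1},{"travel":[0.37,-0.93,0],"turn":0,"hand":1},{"travel":[0.37,-0.93,0],"turn":0,"hand":1},{"travel":[0.37,-0.93,0],"turn":0,"hand":1},{"travel":[0.37,-0.93,0],"turn":0,"hand":1},{"travel":[0.37,-0.93,0],"turn":0,"hand":1},{"travel":[0.37,-0.93,0],"turn":0,"hand":1},{"travel":[0,0,0],"turn":0,"hand":1}]' 15
```

```text
clock: 1.35
position: [0.4002, -0.2292, 0.2337]
tcp_rot: [-179.9, -0.0, 1.5]
force: [-0.5, -0.7, -0.1]
gripper_width: 0.0879
grip_force: 0.0
```

```bash
python3 -m handwheel '[{"travel":[0.19,-0.77,0],"turn":0.008,"hand":1},{"travel":[0.19,-0.77,0],"turn":0,"hand":1},{"travel":[0.19,-0.77,0],"turn":0,"hand":1},{"travel":[0.19,-0.77,0],"turn":0,"hand":1},{"travel":[0,0,0],"turn":0,"hand":1},{"travel":[0,0,0],"turn":0,"hand":1},{"travel":[0,0,0],"turn":0,"hand":1},{"travel":[0,0,0],"turn":0,"hand":1},{"travel":[0,0,0],"turn":0,"hand":1},{"travel":[0,0,0],"turn":0,"hand":1}]'
python3 - <<'E'
from h import *
import pickle
print(arm.observe()['position'],arm.observe()['tcp_rot']); pickle.dump(cam('wrist'),open('w1.pkl','wb')); save('wrist','pics/w1.png')
E
```

```text
clock: 2.6
position: [0.4421, -0.0485, 0.2337]
tcp_rot: [180.0, -0.0, 0.5]
force: [0.8, 0.1, 0.5]
gripper_width: 0.0877
grip_force: 0.0
[ 0.44210198 -0.04848927  0.23369431] [ 1.79996289e+02 -6.72809228e-03  5.40976307e-01]
```

View pics/w1.png

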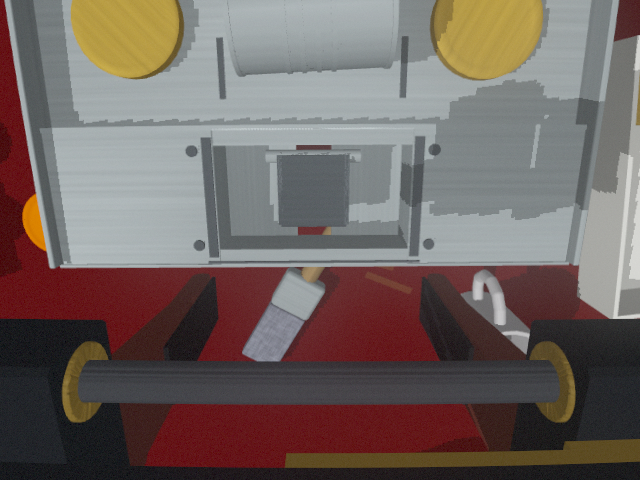

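Wrist view: the paddle spans (279–349, 154–226) in the dish. The brush handle lies on the table below, well under the deck.

Run:
```python
from h import *
import pickle
c=pickle.load(open('w1.pkl','rb')); np.set_printoptions(precision=4,suppress=True)
print(ray(c,[(279,226),(349,226)],.134+.003)); print(ray(c,[(278,154),(349,154)],.128))
print('deck near corners',ray(c,[(52,267),(580,264)],.134)); print('dish',ray(c,[(213,127),(414,127),(415,262),(213,262)],.134))
print('caps',ray(c,[(126,22),(487,22)],.132))
```

```text
[[ 0.4529 -0.0237  0.137 ]
 [ 0.4533 -0.0675  0.137 ]]
[[ 0.4967 -0.0229  0.128 ]
 [ 0.497  -0.0669  0.128 ]]
deck near corners [[ 0.4229  0.1282  0.134 ]
 [ 0.4281 -0.2215  0.134 ]]
dish [[ 0.5128  0.0151  0.134 ]
 [ 0.5138 -0.1049  0.134 ]
 [ 0.4288 -0.1114  0.134 ]
 [ 0.4276  0.02    0.134 ]]
caps [[ 0.5713  0.0628  0.132 ]
 [ 0.5728 -0.1436  0.132 ]]
```

```bash
python3 -m handwheel '[{"travel":[0.21,-0.03,0.2],"turn":0,"hand":1},{"travel":[0.21,-0.02,0.3],"turn":0,"hand":1},{"travel":[0,0,0.5],"turn":0,"hand":1},{"travel":[0,0,0.5],"turn":0,"hand":1},{"travel":[0,0,0.41],"turn":0,"hand":1},{"travel":[0,0,0],"turn":0,"hand":1},{"travel":[0,0,0],"turn":0,"hand":0.6},{"travel":[0,0,0],"turn":0,"hand":0},{"travel":[0,0,0],"turn":0,"hand":0},{"travel":[0,0,0],"turn":0,"hand":0}]' 20
```

```text
clock: 3.9
position: [0.4676, -0.0451, 0.1195]
tcp_rot: [180.0, -0.1, 0.6]
force: [-0.1, 0.1, -0.1]
gripper_width: 0.0513
grip_force: 0.0
```

```bash
python3 -m handwheel '[{"travel":[0,0,0],"turn":0,"hand":0},{"travel":[0,0,0],"turn":0,"hand":0},{"travel":[0,0,0],"turn":0,"hand":0},{"travel":[0.01,0,-0.05],"turn":0,"hand":0},{"travel":[0.01,0,-0.05],"turn":0,"hand":0},{"travel":[0.02,0,-0.05],"turn":0,"hand":0},{"travel":[0.03,0,-0.05],"turn":0,"hand":0},{"travel":[0.03,0,-0.05],"turn":0,"hand":0},{"travel":[0,0,0],"turn":0,"hand":0},{"travel":[0,0,0],"turn":0,"hand":0}]' 20
```

```text
clock: 5.15
position: [0.469, -0.045, 0.1329]
tcp_rot: [180.0, 0.5, 0.6]
force: [-8.8, 0.5, -5.6]
gripper_width: 0.0441
grip_force: 20.0
```

```bash
python3 -m handwheel '[{"travel":[0,0,-0.08],"turn":0,"hand":0},{"travel":[0,0,-0.08],"turn":0,"hand":0},{"travel":[0,0,-0.08],"turn":0,"hand":0},{"travel":[0,0,-0.08],"turn":0,"hand":0},{"travel":[0,0,-0.08],"turn":0,"hand":0},{"travel":[0,0,0],"turn":0,"hand":0},{"travel":[0,0,0],"turn":0,"hand":0},{"travel":[0,0,0],"turn":0,"hand":0},{"travel":[0,0,0],"turn":0,"hand":0},{"travel":[0,0,0],"turn":0,"hand":0}]'
python3 - <<'E'
from h import *
im=save('side','pics/s1.png')[160:340,170:450]
b=cv2.resize(im[:,:,::-1],(800,514)); cv2.imwrite('pics/s1.png',b)
E
```

```text
clock: 6.4
position: [0.4731, -0.0449, 0.158]
tcp_rot: [-180.0, 0.0, 0.6]
force: [-5.4, 1.4, -5.3]
gripper_width: 0.0442
grip_force: 20.0
```

View pics/s1.png

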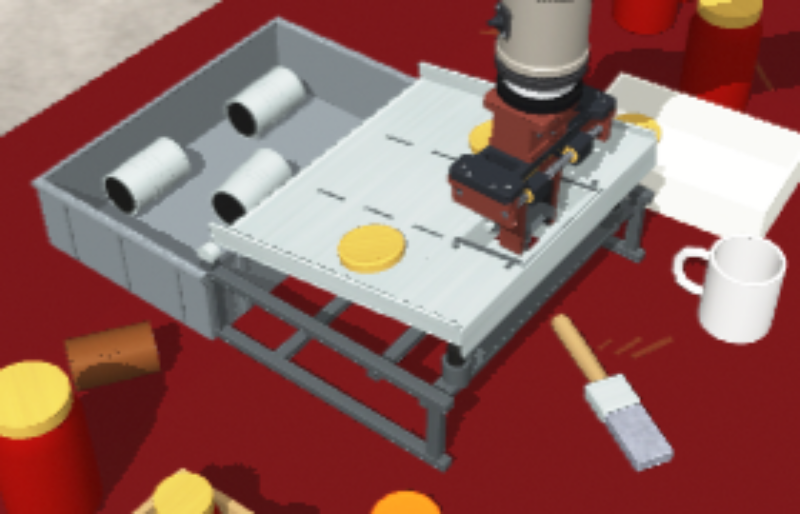

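The tins have already rolled into the crate and both caps are still on the tray, held up by the gripper. Before going further I need the tilt, because step 1 needs more than 0.15 before the tins count.

Run:
```python
from h import *
a=cv2.imread('pics/side0.png'); b=arm.capture('side')[:,:,::-1].copy(); cv2.imwrite('pics/s1full.png',b)
c=cam('side')
f=lambda p:np.array(p)/(800/280)+[170,160]
# patches: +y near corner, tray +y wall middle, -y near corner
def tray(P,t):
    h=np.array([.723,-.045,.112]); return h+R.from_rotvec([0,t,0]).apply(np.array(P,float)-h)
for nm,P in [('corner',(.424,.128,.134)),('deck slot',(.441,.02,.134)),('bolt', (.440,.04,.134)),('-y corner',(.428,-.2215,.134))]:
    u0=proj(c,P)[0]; x,y=np.round(u0).astype(int)
    T=a[y-7:y+8,x-7:x+8]; S=b[y-35:y+20,x-20:x+21]
    r=cv2.matchTemplate(S,T,cv2.TM_CCOEFF_NORMED); _,v,_,l=cv2.minMaxLoc(r)
    d=np.array([l[0]+7-20,l[1]+7-35])
    ts=np.linspace(0,.3,301); pr=np.array([proj(c,tray(P,t))[0]-u0 for t in ts]); i=np.argmin(((pr-d)**2).sum(1))
    print(nm,(x,y),d,round(v,2),'theta',ts[i],'res',pr[i]-d)
o=arm.observe(); print(o['position'],o['clock'])
```

```text
corner (np.int64(331), np.int64(290)) [  0 -11] 0.82 theta 0.121 res [-1.19818529  0.21734838]
deck slot (np.int64(350), np.int64(263)) [-12  -8] 0.59 theta 0.114 res [11.29661484 -1.46354963]
bolt (np.int64(346), np.int64(267)) [ -1 -11] 0.8 theta 0.131 res [ 0.0057634  -0.00176427]
-y corner (np.int64(402), np.int64(219)) [ 2 -1] 0.7 theta 0.014 res [-1.92006728 -0.14114309]
[ 0.47303983 -0.04492301  0.15793203] 6.5
```

Tilt is about 0.125, below the 0.15 that step 1 needs first. My x-preload jerked the tins over the bead when the latch tripped. To mend this I'll lower the tray without passing 0.15, lay one tin back against the bead (it holds up to about 0.40), and tip again.

```bash
python3 -m handwheel '[{"travel":[-0.01,0,0.08],"turn":0,"hand":0},{"travel":[-0.01,0,0.08],"turn":0,"hand":0},{"travel":[-0.01,0,0.08],"turn":0,"hand":0},{"travel":[-0.01,0,0.08],"turn":0,"hand":0},{"travel":[-0.02,0,0.08],"turn":0,"hand":0},{"travel":[-0.02,0,0.08],"turn":0,"hand":0},{"travel":[0,0,0.02],"turn":0,"hand":0},{"travel":[0,0,0],"turn":0,"hand":0},{"travel":[0,0,0],"turn":0,"hand":0},{"travel":[0,0,0],"turn":0,"hand":0}]'
```

```text
clock: 7.75
position: [0.4687, -0.045, 0.1286]
tcp_rot: [180.0, -0.0, 0.6]
force: [-7.4, 1.3, 1.2]
gripper_width: 0.0436
grip_force: 20.0
```

```bash
python3 -m handwheel '[{"travel":[0,0,0],"turn":0,"hand":1},{"travel":[0,0,0],"turn":0,"hand":1},{"travel":[0,0,0],"turn":0,"hand":1},{"travel":[0,0,-0.3],"turn":0,"hand":1},{"travel":[0,0,-0.8],"turn":0,"hand":1},{"travel":[0,0,-0.9],"turn":0,"hand":1},{"travel":[0.2,0,-0.6],"turn":-0.18,"hand":1},{"travel":[0,0,0],"turn":-0.18,"hand":1},{"travel":[0,0,0],"turn":-0.18,"hand":1},{"travel":[0,0,0],"turn":-0.18,"hand":1}]'
python3 - <<'E'
from h import *
im=save('scene','pics/s2f.png'); print(arm.observe()['clock'])
a=cv2.imread('pics/s2f.png')[190:440,130:440]; cv2.imwrite('pics/s2.png',cv2.resize(a,(744,600),interpolation=cv2.INTER_CUBIC))
E
```

```text
clock: 9.0
position: [0.4809, -0.045, 0.2844]
tcp_rot: [179.9, -0.1, 42.1]
force: [-1.0, -0.2, 0.0]
gripper_width: 0.0877
grip_force: 0.0
9.05
```

View pics/s2.png

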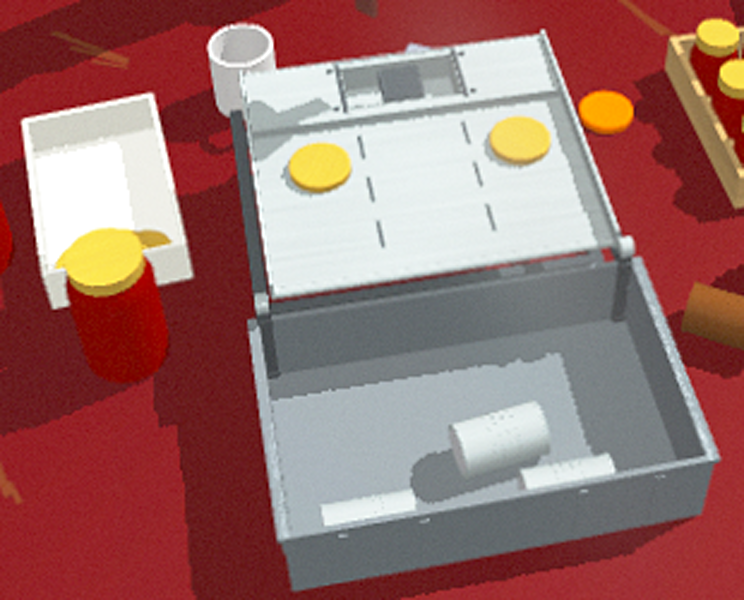

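Two tins lie at the far wall, (368,508) and (570,470). The third lies free at (500,440), and the caps are unmoved. I'll retrieve the free tin.

Run:
```python
from h import *
s=cam('scene'); d=cam('side'); np.set_printoptions(precision=4,suppress=True)
S=lambda p:np.array(p,float)/2.4+[130,190]
D=lambda p:np.array(p,float)/(800/280)+[170,160]
P=S([(449,425),(540,403),(550,452),(462,477)])
m=[(P[0]+P[3])/2,(P[1]+P[2])/2,P.mean(0)]
print(ray(s,m,.0325)); print(ray(d,D([(119,199),(228,207),(238,117)]),.0325))
print('others top',ray(s,S([(370,495),(568,462)]),.055))
```

```text
[[ 0.8683 -0.0606  0.0325]
 [ 0.8583  0.0269  0.0325]
 [ 0.8633 -0.0172  0.0325]]
[[ 0.9202  0.0822  0.0325]
 [ 0.8179  0.0178  0.0325]
 [ 0.9195 -0.1053  0.0325]]
others top [[ 0.9141 -0.1465  0.055 ]
 [ 0.9129  0.0344  0.055 ]]
```

```bash
python3 -m handwheel '[{"travel":[0,0,0],"turn":-0.188,"hand":0.9},{"travel":[0,0,0],"turn":-0.188,"hand":0.9},{"travel":[0,0,0],"turn":-0.188,"hand":0.9},{"travel":[0,0,0],"turn":-0.188,"hand":0.9},{"travel":[0,0,0],"turn":-0.188,"hand":0.9},{"travel":[0,0.6,0],"turn":0,"hand":0.9},{"travel":[0,0.8,0],"turn":0,"hand":0.9},{"travel":[0,0.8,0],"turn":0,"hand":0.9},{"travel":[0,0.8,0],"turn":0,"hand":0.9},{"travel":[0,0,0],"turn":0,"hand":0.9}]'
python3 - <<'E'
from h import *
a=cv2.imread('pics/s2f.png'); b=save('scene','pics/s3f.png')[:,:,::-1].copy()
T=a[190+160:190+205,130+180:130+238]; S=b[190+130:190+235,130+150:130+270]
r=cv2.matchTemplate(S,T,cv2.TM_CCOEFF_NORMED); print(cv2.minMaxLoc(r),'expect (30,30)')
E
```

```text
clock: 10.3
position: [0.662, -0.0268, 0.2827]
tcp_rot: [-180.0, -0.1, 95.4]
force: [-0.3, -0.6, -0.4]
gripper_width: 0.079
grip_force: 0.0
(-0.3976428210735321, 0.9974754452705383, (55, 9), (30, 30)) expect (30,30)
```

```bash
python3 -m handwheel '[{"travel":[-0.09,0.83,0.2],"turn":0,"hand":0.9},{"travel":[-0.09,0.83,0.2],"turn":0,"hand":0.9},{"travel":[-0.09,0.83,0.2],"turn":0,"hand":0.9},{"travel":[-0.09,0.83,0.2],"turn":0,"hand":0.9},{"travel":[0,0,0.6],"turn":0,"hand":0.9},{"travel":[0,0,0.8],"turn":0,"hand":0.9},{"travel":[0,0,0.6],"turn":0,"hand":0.9},{"travel":[0,0,0],"turn":0,"hand":0.9},{"travel":[0,0,0],"turn":0,"hand":0.9},{"travel":[0,0,0],"turn":0,"hand":0.9}]'
python3 - <<'E'
from h import *
o=arm.observe(); save('side','pics/s4f.png')
# expected pixels of tcp/finger tips in side
im=cv2.imread('pics/s4f.png')[140:290,170:370]; cv2.imwrite('pics/s4.png',cv2.resize(im,(800,600),interpolation=cv2.INTER_CUBIC))
E
```

```text
clock: 11.6
position: [0.8613, -0.0299, 0.1194]
tcp_rot: [179.8, 0.0, 95.5]
force: [0.8, -0.5, 1.0]
gripper_width: 0.0789
grip_force: 0.0
```

View pics/s4.png

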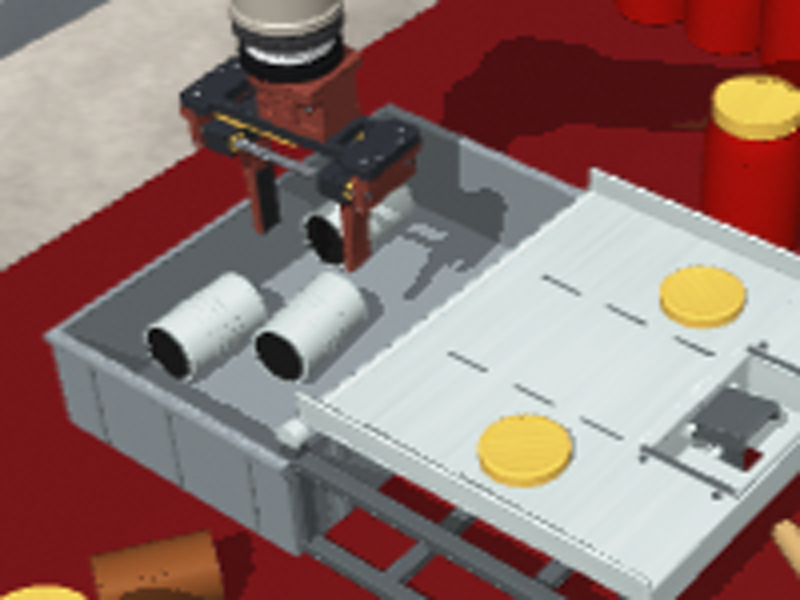

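Run:
```python
from h import *
d=cam('side'); np.set_printoptions(precision=4,suppress=True)
D=lambda p:np.array(p,float)/4+[170,140]
print(ray(d,D([(280,355),(168,350),(322,237)]),.0325)); print(ray(d,D([(325,280),(350,300)]),.055))
```

```text
[[ 0.8541  0.0241  0.0325]
 [ 0.927   0.0744  0.0325]
 [ 0.9333 -0.1062  0.0325]]
[[ 0.8705 -0.0468  0.055 ]
 [ 0.8376 -0.0407  0.055 ]]
```

Side view confirms the tin's near face at (0.854, 0.024), so the fingers straddle it and the finger is clear of the tins at the wall. Descend and grip.

```bash
python3 -m handwheel '[{"travel":[0,0,0.5],"turn":0,"hand":0.9},{"travel":[0,0,0.5],"turn":0,"hand":0.9},{"travel":[0,0,0.42],"turn":0,"hand":0.9},{"travel":[0,0,0],"turn":0,"hand":0.5},{"travel":[0,0,0],"turn":0,"hand":0.4},{"travel":[0,0,0],"turn":0,"hand":0.4},{"travel":[0,0,0],"turn":0,"hand":0.4},{"travel":[0,0,0],"turn":0,"hand":0.4},{"travel":[0,0,0],"turn":0,"hand":0.4},{"travel":[0,0,-0.1],"turn":0,"hand":0.4}]' 8
```

```text
clock: 12.9
position: [0.8596, -0.03, 0.0367]
tcp_rot: [-179.9, 0.0, 95.5]
force: [0.5, 0.4, -0.4]
gripper_width: 0.0532
grip_force: 7.9
```

```bash
python3 -m handwheel '[{"travel":[0,0,-0.6],"turn":0,"hand":0.4},{"travel":[0,0,-0.8],"turn":0,"hand":0.4},{"travel":[0,0,-0.8],"turn":0,"hand":0.4},{"travel":[0,0,-0.8],"turn":0,"hand":0.4},{"travel":[0.06,-0.68,0],"turn":0,"hand":0.4},{"travel":[0.07,-0.68,0],"turn":0,"hand":0.4},{"travel":[0.06,-0.68,0],"turn":0,"hand":0.4},{"travel":[0.07,-0.68,0],"turn":0,"hand":0.4},{"travel":[0,0,0],"turn":0.085,"hand":0.4},{"travel":[0,0,0],"turn":0,"hand":0.4}]'
python3 - <<'E'
from h import *
s=cam('scene'); S=lambda p:np.array(p,float)/2.4+[130,190]
print(ray(s,S([(275,293),(440,271),(600,250)]),.123))
E
```

```text
clock: 14.15
position: [0.6956, -0.0302, 0.2171]
tcp_rot: [-180.0, 0.0, 90.7]
force: [0.4, 0.2, 0.4]
gripper_width: 0.0531
grip_force: 7.9
[[ 0.7247492  -0.20619963  0.123     ]
 [ 0.72614003 -0.04912223  0.123     ]
 [ 0.72848479  0.10721552  0.123     ]]
```

```bash
python3 -m handwheel '[{"travel":[0,0.08,0.3],"turn":0,"hand":0.4},{"travel":[0,0,0.4],"turn":0,"hand":0.4},{"travel":[0,0,0.3],"turn":0,"hand":0.4},{"travel":[0,0,0.06],"turn":0,"hand":0.4},{"travel":[0,0,0.04],"turn":0,"hand":0.4},{"travel":[0,0,0],"turn":0,"hand":0.4},{"travel":[0,0,0],"turn":0,"hand":0.64},{"travel":[0,0,0],"turn":0,"hand":0.8},{"travel":[0,0,0],"turn":0,"hand":0.8},{"travel":[0,0,0],"turn":0,"hand":0.8}]'
```

```text
clock: 15.4
position: [0.7009, -0.0301, 0.151]
tcp_rot: [180.0, 0.0, 90.7]
force: [0.6, 0.5, 0.0]
gripper_width: 0.0698
grip_force: 0.0
```

```bash
python3 -m handwheel '[{"travel":[0,0,-0.3],"turn":0,"hand":0.8},{"travel":[0,0,-0.6],"turn":0,"hand":0.8},{"travel":[0,0,-0.6],"turn":0,"hand":0.8},{"travel":[0,-0.3,-0.6],"turn":0,"hand":1},{"travel":[0,-0.8,0],"turn":0,"hand":1},{"travel":[0,-0.9,0],"turn":0,"hand":1},{"travel":[0,-0.9,0],"turn":0,"hand":1},{"travel":[0,-0.6,0],"turn":0,"hand":1},{"travel":[0,0,0],"turn":0.188,"hand":1},{"travel":[0,0,0],"turn":0.188,"hand":1}]'
python3 - <<'E'
from h import *
b=save('scene','pics/s5f.png')[:,:,::-1]
cv2.imwrite('pics/s5.png',cv2.resize(b[190:440,130:440],(744,600),interpolation=cv2.INTER_CUBIC))
E
```

```text
clock: 16.65
position: [0.4908, -0.0324, 0.2786]
tcp_rot: [179.9, -0.0, 68.8]
force: [0.3, -0.2, 0.2]
gripper_width: 0.0877
grip_force: 0.0
```

View pics/s5.png

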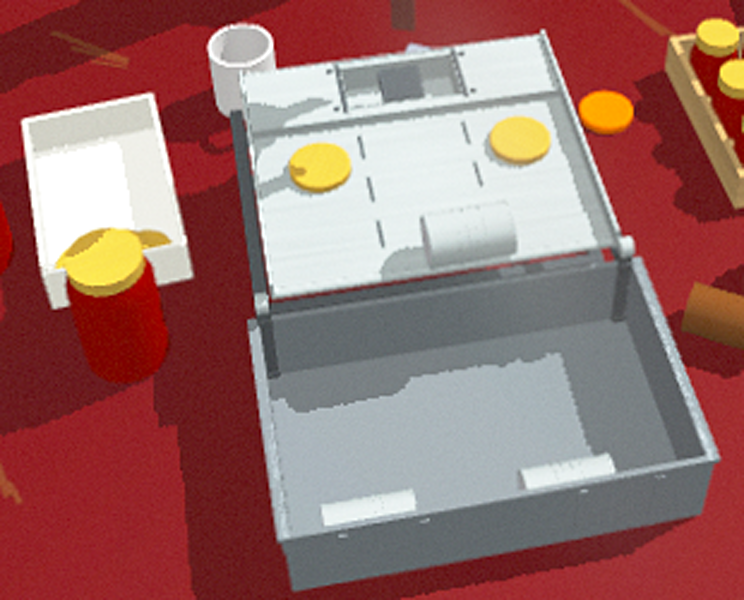

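The tin lies against the bead. Now re-grip the paddle.

```bash
python3 -m handwheel '[{"travel":[0,0,0],"turn":0.188,"hand":1},{"travel":[0,0,0],"turn":0.188,"hand":1},{"travel":[0,0,0],"turn":0.188,"hand":1},{"travel":[0,0,0],"turn":0.188,"hand":1},{"travel":[0,0,0],"turn":0.188,"hand":1},{"travel":[0,0,0],"turn":0.188,"hand":1},{"travel":[0,0,0],"turn":0.062,"hand":1},{"travel":[-0.38,0.21,0.4],"turn":0,"hand":1},{"travel":[0,0,0.6],"turn":0,"hand":1},{"travel":[0,0,0],"turn":0,"hand":1}]' 20
```

```text
clock: 17.95
position: [0.4669, -0.0454, 0.2159]
tcp_rot: [-180.0, 0.2, 1.3]
force: [-0.7, 0.7, 0.1]
gripper_width: 0.088
grip_force: 0.0
```

```bash
python3 -m handwheel '[{"travel":[0,0,0.5],"turn":0.01,"hand":1},{"travel":[0,0,0.6],"turn":0,"hand":1},{"travel":[0,0,0.46],"turn":0,"hand":1},{"travel":[0,0,0],"turn":0,"hand":0.55},{"travel":[0,0,0],"turn":0,"hand":0},{"travel":[0,0,0],"turn":0,"hand":0},{"travel":[0,0,0],"turn":0,"hand":0},{"travel":[0,0,0],"turn":0,"hand":0},{"travel":[0,0,0],"turn":0,"hand":0},{"travel":[0,0,0],"turn":0,"hand":0}]' 20
```

```text
clock: 19.2
position: [0.4685, -0.0451, 0.1234]
tcp_rot: [-180.0, -0.0, 0.6]
force: [-0.5, 2.6, 1.6]
gripper_width: 0.0433
grip_force: 20.0
```

```bash
python3 -m handwheel '[{"travel":[0.0,0,-0.1],"turn":0,"hand":0},{"travel":[0.01,0,-0.1],"turn":0,"hand":0},{"travel":[0.01,0,-0.1],"turn":0,"hand":0},{"travel":[0.02,0,-0.1],"turn":0,"hand":0},{"travel":[0.02,0,-0.1],"turn":0,"hand":0},{"travel":[0.02,0,-0.1],"turn":0,"hand":0},{"travel":[0.03,0,-0.1],"turn":0,"hand":0},{"travel":[0.03,0,-0.1],"turn":0,"hand":0},{"travel":[0.03,0,-0.1],"turn":0,"hand":0},{"travel":[0,0,0],"turn":0,"hand":0}]'
cat > tilt.py <<'E'
from h import *
a=cv2.imread('pics/side0.png'); b=arm.capture('side')[:,:,::-1].copy(); cv2.imwrite('pics/last_side.png',b); c=cam('side')
def tray(P,t):
    h=np.array([.7235,-.045,.112]); return h+R.from_rotvec([0,t,0]).apply(np.array(P,float)-h)
for P in [(.424,.128,.134),(.440,.04,.134),(.57,.065,.132)]:
    u0=proj(c,P)[0]; k=12; x,y=np.round(u0).astype(int); T=a[y-k:y+k+1,x-k:x+k+1]; S=b[y-75:y+20,x-30:x+31]
    _,v,_,l=cv2.minMaxLoc(cv2.matchTemplate(S,T,cv2.TM_CCOEFF_NORMED)); d=np.array([l[0]+k-30,l[1]+k-75])
    ts=np.linspace(0,.7,701); pr=np.array([proj(c,tray(P,t))[0]-u0 for t in ts]); i=np.argmin(((pr-d)**2).sum(1))
    print(d,round(v,2),'theta',ts[i],'res',np.linalg.norm(pr[i]-d).round(1))
# tin bright px in crate front region of scene
s=cv2.imwrite('pics/last_scene.png',arm.capture('scene')[:,:,::-1])
E
python3 tilt.py
```

```text
clock: 20.45
position: [0.4785, -0.0449, 0.1769]
tcp_rot: [-180.0, 0.0, 0.6]
force: [4.1, 4.5, -7.6]
gripper_width: 0.044
grip_force: 20.0
[ -2 -20] 0.84 theta 0.213 res 1.2
[ -7 -14] 0.79 theta 0.176 res 5.4
[ -3 -11] 0.77 theta 0.23600000000000002 res 0.2
```

```bash
python3 -m handwheel '[{"travel":[0.03,0,-0.1],"turn":0,"hand":0},{"travel":[0.04,0,-0.1],"turn":0,"hand":0},{"travel":[0.04,0,-0.1],"turn":0,"hand":0},{"travel":[0.04,0,-0.1],"turn":0,"hand":0},{"travel":[0.05,0,-0.1],"turn":0,"hand":0},{"travel":[0.05,0,-0.1],"turn":0,"hand":0},{"travel":[0.05,0,-0.1],"turn":0,"hand":0},{"travel":[0.05,0,-0.1],"turn":0,"hand":0},{"travel":[0,0,0],"turn":0,"hand":0},{"travel":[0,0,0],"turn":0,"hand":0}]'
python3 tilt.py
python3 - <<'E'
import cv2
a=cv2.imread('pics/s5f.png'); b=cv2.imread('pics/last_scene.png')
d=cv2.absdiff(a,b).max(2)>40
print('crate change',d[330:420,240:425].sum(),'caps gold', )
hsv=cv2.cvtColor(b,cv2.COLOR_BGR2HSV); m=cv2.inRange(hsv,(18,110,120),(32,255,255))[190:320,230:390]
n,_,s,c=cv2.connectedComponentsWithStats(m); print([(x[4],(p+[230,190]).round()) for x,p in zip(s,c) if x[4]>40][1:])
E
```

```text
clock: 21.8
position: [0.4985, -0.0446, 0.2251]
tcp_rot: [-180.0, 0.1, 0.6]
force: [-1.9, 5.2, -5.2]
gripper_width: 0.0435
grip_force: 20.0
[ -8 -38] 0.79 theta 0.386 res 1.1
[-15 -31] 0.72 theta 0.376 res 8.4
[ -7 -21] 0.62 theta 0.434 res 0.0
crate change 1257 caps gold
[(np.int32(506), array([349., 236.])), (np.int32(171), array([383., 235.])), (np.int32(540), array([262., 247.]))]
```

```bash
python3 -m handwheel '[{"travel":[0.02,0,-0.05],"turn":0,"hand":0},{"travel":[0.03,0,-0.05],"turn":0,"hand":0},{"travel":[0.02,0,-0.05],"turn":0,"hand":0},{"travel":[0.03,0,-0.05],"turn":0,"hand":0},{"travel":[0,0,0],"turn":0,"hand":0},{"travel":[0,0,0],"turn":0,"hand":0},{"travel":[0,0,0],"turn":0,"hand":0},{"travel":[0,0,0],"turn":0,"hand":0},{"travel":[0,0,0],"turn":0,"hand":0},{"travel":[0,0,0],"turn":0,"hand":0}]'
cat > chk.py <<'E'
import cv2
b=cv2.imread('pics/last_scene.png')
hsv=cv2.cvtColor(b,cv2.COLOR_BGR2HSV); m=cv2.inRange(hsv,(18,110,120),(32,255,255))[190:320,230:390]
n,_,s,c=cv2.connectedComponentsWithStats(m); print('gold',[(int(x[4]),(p+[230,190]).round()) for x,p in zip(s,c) if x[4]>40][1:])
a=cv2.imread('pics/s5f.png'); m2=((cv2.absdiff(a,b).max(2)>30)*255).astype('uint8')[290:425,235:425]; m2=cv2.morphologyEx(m2,cv2.MORPH_OPEN,None)
n,_,s,c=cv2.connectedComponentsWithStats(m2); print('crate diff',[(int(x[4]),(p+[235,290]).round()) for x,p in zip(s,c) if x[4]>60][1:])
E
python3 tilt.py; python3 chk.py
```

```text
clock: 23.15
position: [0.505, -0.0445, 0.2371]
tcp_rot: [-180.0, 0.1, 0.6]
force: [0.8, 6.1, -6.7]
gripper_width: 0.0438
grip_force: 20.0
[-10 -44] 0.82 theta 0.44 res 1.7
[-17 -36] 0.71 theta 0.43 res 8.4
[-18 -22] 0.55 theta 0.547 res 9.1
gold [(161, array([383., 235.])), (522, array([354., 256.])), (562, array([266., 268.]))]
crate diff [(929, array([320., 299.])), (117, array([262., 312.])), (243, array([273., 355.])), (554, array([340., 374.])), (490, array([320., 392.]))]
```

```bash
cat > tin.py <<'E'
import cv2
a=cv2.imread('pics/s2f.png'); b=cv2.imread('pics/last_scene.png')
T=a[352:392,315:362]; S=b[300:425,235:425]
_,v,_,l=cv2.minMaxLoc(cv2.matchTemplate(S,T,cv2.TM_CCOEFF_NORMED)); print('tin3 in crate',round(v,2),'centre',(l[0]+258,l[1]+320))
for y in range(302,420,5): print(y,' '.join('%3d'%g for g in cv2.cvtColor(b,cv2.COLOR_BGR2GRAY)[y,240:424:6]))
E
python3 tin.py
```

```text
tin3 in crate 0.84 centre (338, 376)
302  64 227 229 228 229 230 230 229 231 232 230 237 243 218 200 167 129 135 126 109 123 124 130 115 113  76 190  81  79  78  77
307  71 228 226 231 230 230 238 240 199 175 166  81  91 131 119 121 132 134 125 118 119 115 115 109 112  80 169  73  79  77  93
312 163 239 225 205 154 124  84  93  92  81 112 132 120 110 111 114 112 118 125 123 119 113 114 114 109  81  97 180  82  79 113
317 179  90  90  94  76 115 131 117 105 108 107 108 104 108 109 110 116 116 120 117 117 115 112 111 107  92  97 190  77  84 102
322  73 134 111 105 105 106 106 103 110 107 104 109 108 105 110 112 111 115 118 118 120 118 115 108  98  88 101 172  50  60  82
327  76 106 106 108 106 108 107 106 104 107 109 105 109 107 108 105 111 116 117 117 130 133 128 128 130 129 101 100 187  65  68
332  71 105 106 102 104 105 107 106 106 106 105 106 108 108 107 123 134 130 130 136 137 135 133 132 130 129 102  98 201  52  54
337  81 109 105 103 108 104 103 107 107 104 124 130 128 132 127 133 129 132 134 134 152 135 134 133 132 129 104  98 194  43  55
342 150 108 106 104 105 124 131 126 129
[... 1308 characters left out ...]
 132 128 157 236 199 185 133 106 111 105 107 106 108 107 103
397  49 194 182 181 184 180 180 217 217 236 240 128 124 123 128 165 185 163 113 104 109 107 112 111 108 109 105 105 109 107 108
402  55 203 183 185 231 239 241 242 241 242 236 182 189 132 104 105 107 104 108 105 109 110 111 105 109 107 107 106 104 109 107
407  55 185 181 184 192 243 202 185 167 104 105 148 106 107 104 105 107 105 109 107 109 107 103 106 104 108 110 105  72  53  84
412  53 185 186 171 121 100 106 108 105 105 102 107 103 104 104 107 105 109 106 107 105 107 109 100  66  65  61  62  90  82  85
417  53  51 105 110 107 104 106 107 106 106 104 107 105 110 104 106 107 105 110  97  50  58  52  58  61  58  59  87  84  86  87
```

All three tins are in the crate and both caps are on the tray. Now I lower it slowly back along the arc.

```bash
python3 -m handwheel '[{"travel":[-0.05,0,0.1],"turn":0,"hand":0},{"travel":[-0.05,0,0.1],"turn":0,"hand":0},{"travel":[-0.05,0,0.1],"turn":0,"hand":0},{"travel":[-0.05,0,0.1],"turn":0,"hand":0},{"travel":[-0.05,0,0.1],"turn":0,"hand":0},{"travel":[-0.05,0,0.1],"turn":0,"hand":0},{"travel":[-0.04,0,0.1],"turn":0,"hand":0},{"travel":[-0.04,0,0.1],"turn":0,"hand":0},{"travel":[-0.04,0,0.1],"turn":0,"hand":0},{"travel":[-0.03,0,0.1],"turn":0,"hand":0}]'
```

```text
clock: 24.5
position: [0.4782, -0.0449, 0.1773]
tcp_rot: [-180.0, 0.0, 0.6]
force: [0.2, 4.5, -6.3]
gripper_width: 0.0438
grip_force: 20.0
```

```bash
python3 -m handwheel '[{"travel":[-0.03,0,0.1],"turn":0,"hand":0},{"travel":[-0.03,0,0.1],"turn":0,"hand":0},{"travel":[-0.03,0,0.1],"turn":0,"hand":0},{"travel":[-0.02,0,0.1],"turn":0,"hand":0},{"travel":[-0.02,0,0.1],"turn":0,"hand":0},{"travel":[-0.02,0,0.1],"turn":0,"hand":0},{"travel":[-0.01,0,0.1],"turn":0,"hand":0},{"travel":[-0.01,0,0.08],"turn":0,"hand":0},{"travel":[0,0,0.02],"turn":0,"hand":0},{"travel":[0,0,0],"turn":0,"hand":0}]'
```

```text
clock: 25.75
position: [0.4689, -0.0451, 0.1302]
tcp_rot: [-180.0, -0.1, 0.6]
force: [-1.4, 4.7, 0.3]
gripper_width: 0.0438
grip_force: 20.0
```

```bash
python3 -m handwheel '[{"travel":[0,0,0],"turn":0,"hand":1},{"travel":[0,0,0],"turn":0,"hand":1},{"travel":[0,0,0],"turn":0,"hand":1},{"travel":[0,0,-0.3],"turn":0,"hand":1},{"travel":[0,0,-0.7],"turn":0,"hand":1},{"travel":[0,0.3,-0.3],"turn":0,"hand":0.5},{"travel":[0,0.8,0],"turn":0,"hand":0},{"travel":[-0.1,0.75,0],"turn":0,"hand":0},{"travel":[0,0,0],"turn":0,"hand":0},{"travel":[0,0,0],"turn":0,"hand":0}]'
python3 tilt.py; python3 chk.py
```

```text
clock: 27.0
position: [0.4635, -0.1561, 0.2073]
tcp_rot: [-180.0, -0.0, 0.6]
force: [-0.4, -0.2, 0.6]
gripper_width: 0.0411
grip_force: 0.0
[ 0 -1] 0.99 theta 0.012 res 0.1
[ 0 -1] 0.99 theta 0.012 res 0.0
[ 17 -49] 0.58 theta 0.615 res 34.9
gold [(216, array([381., 235.])), (443, array([356., 277.])), (478, array([269., 290.]))]
crate diff [(320, array([267., 295.])), (585, array([316., 297.])), (305, array([273., 355.])), (534, array([340., 373.])), (519, array([320., 392.]))]
```

```bash
python3 -m handwheel '[{"travel":[-0.1,0,0.4],"turn":0,"hand":0},{"travel":[0,0,0.35],"turn":0,"hand":0},{"travel":[0,0,0.15],"turn":0,"hand":0},{"travel":[0,0,0.04],"turn":0,"hand":0},{"travel":[0,0,0.04],"turn":0,"hand":0},{"travel":[0,0,0.04],"turn":0,"hand":0},{"travel":[0,0,0.04],"turn":0,"hand":0},{"travel":[0,0,0.02],"turn":0,"hand":0},{"travel":[0,0,0],"turn":0,"hand":0},{"travel":[0,0,0],"turn":0,"hand":0}]'
```

```text
clock: 28.35
position: [0.4577, -0.1563, 0.1451]
tcp_rot: [180.0, -0.0, 0.6]
force: [-10.6, 5.3, 28.2]
gripper_width: 0.0004
grip_force: 14.1
```

```bash
python3 -m handwheel '[{"travel":[0,0,-0.1],"turn":0,"hand":0},{"travel":[0,0,-0.3],"turn":0,"hand":0},{"travel":[0,0,-0.6],"turn":0,"hand":1},{"travel":[0.5,0,-0.6],"turn":0,"hand":1},{"travel":[0.6,0,0],"turn":0,"hand":1},{"travel":[0.4,0,0],"turn":0,"hand":1},{"travel":[0,0,0],"turn":0,"hand":1},{"travel":[0,0,0],"turn":0,"hand":1},{"travel":[0,0,0],"turn":0,"hand":1},{"travel":[0,0,0],"turn":0,"hand":1}]'
python3 tilt.py; python3 chk.py
python3 - <<'E'
from h import *
np.set_printoptions(precision=4,suppress=True)
def gold(im,box):
    x0,y0,x1,y1=box; m=cv2.inRange(cv2.cvtColor(im,cv2.COLOR_BGR2HSV),(18,110,120),(32,255,255))[y0:y1,x0:x1]
    n,_,s,c=cv2.connectedComponentsWithStats(m); return [(int(q[4]),p+[x0,y0],s_) for q,p,s_ in zip(s[1:],c[1:],s[1:]) if q[4]>40]
for n,box in (('scene',(230,190,390,320)),('side',(220,150,420,290))):
    im=cv2.imread(f'pics/last_{n}.png')
    for k,p,_ in gold(im,box): print(n,k,p,ray(cam(n),p,.130))
c=cam('wrist'); o=arm.observe(); w=save('wrist','pics/w2.png')[:,:,::-1].copy()
print(o['position'])
for k,p,q in gold(w,(0,0,640,480)): print('wrist',k,p,q,ray(c,p,.132))
E
```

```text
clock: 29.6
position: [0.5469, -0.1559, 0.2386]
tcp_rot: [180.0, 0.0, 0.6]
force: [0.5, 0.4, -0.9]
gripper_width: 0.0768
grip_force: 0.0
[0 0] 1.0 theta 0.0 res 0.0
[0 0] 1.0 theta 0.0 res 0.0
[ 18 -52] 0.59 theta 0.64 res 37.3
gold [(214, array([381., 235.])), (437, array([356., 278.])), (478, array([269., 290.]))]
crate diff [(322, array([267., 295.])), (585, array([316., 297.])), (305, array([273., 355.])), (532, array([340., 373.])), (516, array([320., 392.]))]
scene 214 [381.2243 235.3879] [[0.5439 0.1588 0.13  ]]
scene 437 [355.6911 277.6362] [[0.6737 0.0619 0.13  ]]
scene 478 [268.7992 290.09  ] [[ 0.6753 -0.1445  0.13  ]]
side 55 [417.2364 160.8364] [[ 0.5464 -0.5241  0.13  ]]
side 241 [318.083  202.0498] [[ 0.6697 -0.1366  0.13  ]]
side 225 [390.5067 206.4711] [[ 0.4863 -0.2553  0.13  ]]
side 308 [272.8636 237.8604] [[0.6687 0.0693 0.13  ]]
side 120 [370.9917 280.0833] [[0.366 0.034 0.13 ]]
[ 0.5472 -0.1558  0.2386]
wrist 7865 [297.3301  38.5363] [ 244    0  107   87 7865] [[ 0.6684 -0.1423  0.132 ]]
wrist 1985 [625.1577  45.2282] [ 606    0   34   86 1985] [[ 0.6691 -0.3382  0.132 ]]
wrist 144 [ 1.375  42.9722] [  0  21   5  44 144] [[0.6671 0.0353 0.132 ]]
wrist 6998 [547.5003 200.4421] [ 488  166  123   70 6998] [[ 0.5743 -0.304   0.132 ]]
```

The tray is shut and latched at 0.00, and the caps are at (0.672, -0.1415) and (0.671, 0.065). Pick the first.

```bash
python3 -m handwheel '[{"travel":[0.7,-0.07,0],"turn":0,"hand":1},{"travel":[0.7,-0.07,0.2],"turn":0,"hand":1},{"travel":[0.68,-0.07,0.4],"turn":0,"hand":1},{"travel":[0,0,0.6],"turn":0,"hand":1},{"travel":[0,0,0.4],"turn":0,"hand":1},{"travel":[0,0,0.13],"turn":0,"hand":1},{"travel":[0,0,0],"turn":0,"hand":0.6},{"travel":[0,0,0],"turn":0,"hand":0.5},{"travel":[0,0,0],"turn":0,"hand":0.5},{"travel":[0,0,0],"turn":0,"hand":0.5}]' 10
```

```text
clock: 31.0
position: [0.6725, -0.1419, 0.1353]
tcp_rot: [180.0, -0.1, 0.6]
force: [-0.1, 0.0, 3.2]
gripper_width: 0.0631
grip_force: 10.0
```

```bash
python3 -m handwheel '[{"travel":[0,0,-0.4],"turn":0,"hand":0.5},{"travel":[0,0,-0.7],"turn":-0.1,"hand":0.5},{"travel":[0,0,-0.7],"turn":-0.186,"hand":0.5},{"travel":[0,0,0],"turn":-0.186,"hand":0.5},{"travel":[0,0,0],"turn":-0.186,"hand":0.5},{"travel":[0,0,0],"turn":-0.186,"hand":0.5},{"travel":[0,0,0],"turn":-0.186,"hand":0.5},{"travel":[0,0,0],"turn":-0.186,"hand":0.5},{"travel":[0,0,0],"turn":-0.186,"hand":0.5},{"travel":[0,0,0],"turn":-0.186,"hand":0.5}]'
python3 - <<'E'
from h import *
s=cam('scene'); print('jar left',ray(s,[(107,258)],.15),ray(s,[(175,299)],.15))
E
```

```text
clock: 32.25
position: [0.672, -0.1419, 0.2426]
tcp_rot: [-180.0, 0.0, 91.9]
force: [0.1, -0.4, -0.3]
gripper_width: 0.0629
grip_force: 10.0
jar left [[ 0.52037268 -0.5207039   0.15      ]] [[ 0.68176281 -0.35711998  0.15      ]]
```

```bash
python3 -m handwheel '[{"travel":[-0.6,-0.63,0],"turn":0,"hand":0.5},{"travel":[-0.6,-0.63,0],"turn":0,"hand":0.5},{"travel":[-0.6,-0.63,0],"turn":0,"hand":0.5},{"travel":[-0.6,-0.63,0],"turn":0,"hand":0.5},{"travel":[-0.6,-0.63,0],"turn":0,"hand":0.5},{"travel":[-0.6,-0.63,0],"turn":0,"hand":0.5},{"travel":[-0.6,-0.63,0],"turn":0,"hand":0.5},{"travel":[0,0,0.5],"turn":0,"hand":0.5},{"travel":[0,0,0.6],"turn":0,"hand":0.5},{"travel":[0,0,0],"turn":0,"hand":0.5}]'
python3 - <<'E'
from h import *
o=arm.observe(); p=o['position']
a=save('side','pics/s6.png')[130:290,320:520,::-1]; b=save('scene','pics/s6b.png')[190:350,80:280,::-1]
cv2.imwrite('pics/s6c.png',cv2.resize(np.hstack([a,b]),(800,320),interpolation=cv2.INTER_CUBIC))
E
```

```text
clock: 33.5
position: [0.4128, -0.3999, 0.1745]
tcp_rot: [-179.8, -0.2, 91.6]
force: [-0.8, 0.9, -0.2]
gripper_width: 0.0627
grip_force: 10.0
```

View pics/s6c.png

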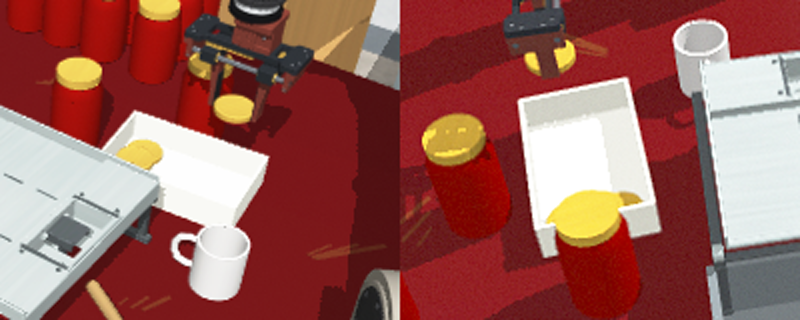

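The cap is held over the bin area. I'll verify the bin corners from both views numerically.

Run:
```python
from h import *
np.set_printoptions(precision=3,suppress=True)
print(ray(cam('scene'),[(140,240),(195,229),(210,293.5)],.055)); print(ray(cam('side'),[(454,208.5),(387.5,186),(442,229)],.055))
P=np.array([.415,-.402,.03]); print('target px',proj(cam('scene'),P),proj(cam('side'),P))
```

```text
[[ 0.366 -0.465  0.055]
 [ 0.349 -0.314  0.055]
 [ 0.594 -0.286  0.055]]
[[ 0.363 -0.462  0.055]
 [ 0.597 -0.432  0.055]
 [ 0.346 -0.345  0.055]]
target px [[164.722 256.144]] [[429.552 217.191]]
```

```bash
python3 -m handwheel '[{"travel":[-0.14,0.36,0],"turn":0,"hand":0.5},{"travel":[0,0,0.5],"turn":0,"hand":0.5},{"travel":[0,0,0.7],"turn":0,"hand":0.5},{"travel":[0,0,0.7],"turn":0,"hand":0.5},{"travel":[0,0,0.5],"turn":0,"hand":0.5},{"travel":[0,0,0.07],"turn":0,"hand":0.5},{"travel":[0,0,0],"turn":0,"hand":0.5},{"travel":[0,0,0],"turn":0,"hand":0.85},{"travel":[0,0,0],"turn":0,"hand":0.85},{"travel":[0,0,0],"turn":0,"hand":0.85}]'
```

```text
clock: 34.85
position: [0.4366, -0.4091, 0.0291]
tcp_rot: [180.0, 0.0, 91.6]
force: [-0.5, 0.5, -0.3]
gripper_width: 0.0746
grip_force: 0.0
```

```bash
python3 -m handwheel '[{"travel":[0,0,-0.6],"turn":0,"hand":0.85},{"travel":[0,0,-0.95],"turn":0,"hand":0.85},{"travel":[0,0,-0.95],"turn":0,"hand":0.85},{"travel":[0,0,-0.95],"turn":0,"hand":1},{"travel":[0.86,0.46,0],"turn":0,"hand":1},{"travel":[0.86,0.46,0],"turn":0,"hand":1},{"travel":[0.86,0.46,0],"turn":0,"hand":1},{"travel":[0.86,0.46,0],"turn":0,"hand":1},{"travel":[0.86,0.46,0],"turn":0,"hand":1},{"travel":[0.86,0.46,0],"turn":0,"hand":1}]'
```

```text
clock: 36.1
position: [0.594, -0.0932, 0.2358]
tcp_rot: [180.0, 0.0, 91.6]
force: [0.2, 0.3, -0.5]
gripper_width: 0.088
grip_force: 0.0
```

```bash
python3 -m handwheel '[{"travel":[0.86,0.46,0],"turn":0,"hand":1},{"travel":[0.86,0.46,0],"turn":0,"hand":1},{"travel":[0,0,0],"turn":0.186,"hand":1},{"travel":[0,0,0],"turn":0.186,"hand":1},{"travel":[0,0,0],"turn":0.186,"hand":1},{"travel":[0,0,0],"turn":0.186,"hand":1},{"travel":[0,0,0],"turn":0.186,"hand":1},{"travel":[0,0,0],"turn":0.186,"hand":1},{"travel":[0,0,0],"turn":0.186,"hand":1},{"travel":[0,0,0],"turn":0.186,"hand":1}]'
```

```text
clock: 37.35
position: [0.6455, 0.01, 0.2355]
tcp_rot: [-180.0, 0.0, 6.0]
force: [-0.0, 0.3, -0.1]
gripper_width: 0.088
grip_force: 0.0
```

```bash
python3 -m handwheel '[{"travel":[0,0,0],"turn":0.09,"hand":1},{"travel":[0.22,-0.46,0.1],"turn":0,"hand":1},{"travel":[0.22,-0.45,0.3],"turn":0,"hand":1},{"travel":[0,0,0.6],"turn":0,"hand":1},{"travel":[0,0,0.5],"turn":0,"hand":1},{"travel":[0,0,0.17],"turn":0,"hand":1},{"travel":[0,0,0],"turn":0,"hand":0.6},{"travel":[0,0,0],"turn":0,"hand":0.5},{"travel":[0,0,0],"turn":0,"hand":0.5},{"travel":[0,0,0],"turn":0,"hand":0.5}]' 10
```

```text
clock: 38.6
position: [0.6715, 0.065, 0.1361]
tcp_rot: [-180.0, -0.1, 1.2]
force: [-0.5, -0.5, 3.0]
gripper_width: 0.0623
grip_force: 10.0
```

```bash
python3 -m handwheel '[{"travel":[0,0,-0.4],"turn":0,"hand":0.5},{"travel":[0,0,-0.7],"turn":-0.1,"hand":0.5},{"travel":[0,0,-0.7],"turn":-0.186,"hand":0.5},{"travel":[0,0,0],"turn":-0.186,"hand":0.5},{"travel":[0,0,0],"turn":-0.186,"hand":0.5},{"travel":[0,0,0],"turn":-0.186,"hand":0.5},{"travel":[0,0,0],"turn":-0.186,"hand":0.5},{"travel":[0,0,0],"turn":-0.186,"hand":0.5},{"travel":[0,0,0],"turn":-0.186,"hand":0.5},{"travel":[0,0,0],"turn":-0.186,"hand":0.5}]'
```

```text
clock: 39.85
position: [0.6709, 0.0649, 0.2432]
tcp_rot: [-180.0, 0.0, 92.5]
force: [0.7, -1.1, 0.9]
gripper_width: 0.0627
grip_force: 10.0
```

```bash
python3 -m handwheel '[{"travel":[-0.83,-0.48,0],"turn":0,"hand":0.5},{"travel":[-0.83,-0.48,0],"turn":0,"hand":0.5},{"travel":[-0.83,-0.48,0],"turn":0,"hand":0.5},{"travel":[-0.83,-0.48,0],"turn":0,"hand":0.5},{"travel":[-0.83,-0.48,0],"turn":0,"hand":0.5},{"travel":[-0.83,-0.48,0],"turn":0,"hand":0.5},{"travel":[-0.83,-0.48,0],"turn":0,"hand":0.5},{"travel":[-0.83,-0.48,0],"turn":0,"hand":0.5},{"travel":[0,0,0.3],"turn":0,"hand":0.5},{"travel":[0,0,0],"turn":0,"hand":0.5}]'
```

```text
clock: 41.1
position: [0.455, -0.3408, 0.224]
tcp_rot: [-179.9, -0.1, 92.1]
force: [0.7, 1.4, 0.5]
gripper_width: 0.0626
grip_force: 10.0
```

```bash
python3 -m handwheel '[{"travel":[-0.08,0,0.6],"turn":0,"hand":0.5},{"travel":[0,0,0.8],"turn":0,"hand":0.5},{"travel":[0,0,0.8],"turn":0,"hand":0.5},{"travel":[0,0,0.7],"turn":0,"hand":0.5},{"travel":[0,0,0.3],"turn":0,"hand":0.5},{"travel":[0,0,0],"turn":0,"hand":0.5},{"travel":[0,0,0],"turn":0,"hand":0.8},{"travel":[0,0,0],"turn":0,"hand":0.8},{"travel":[0,0,0],"turn":0,"hand":0.8},{"travel":[0,0,0],"turn":0,"hand":0.8}]'
```

```text
clock: 42.35
position: [0.456, -0.3468, 0.0337]
tcp_rot: [180.0, 0.0, 92.1]
force: [-0.8, -0.2, -0.2]
gripper_width: 0.0703
grip_force: 0.0
```

```bash
python3 -m handwheel '[{"travel":[0,0,-0.5],"turn":0,"hand":0.8},{"travel":[0,0,-0.9],"turn":0,"hand":0.8},{"travel":[0,0,-0.9],"turn":0,"hand":0.8},{"travel":[0,0,-0.9],"turn":0,"hand":0.8},{"travel":[0,0,-0.9],"turn":0,"hand":0.8},{"travel":[0.8,0,0],"turn":0,"hand":0.8},{"travel":[0.9,0,0],"turn":0,"hand":0.8},{"travel":[0.9,0,0],"turn":0,"hand":0.8},{"travel":[0.9,0,0],"turn":0,"hand":0.8},{"travel":[0,0,0],"turn":0,"hand":0.8}]'
python3 tilt.py; python3 chk.py
python3 - <<'E'
from h import *
im=cv2.imread('pics/last_scene.png'); m=cv2.inRange(cv2.cvtColor(im,cv2.COLOR_BGR2HSV),(18,110,120),(32,255,255))[225:300,130:215]
n,_,s,c=cv2.connectedComponentsWithStats(m)
for q,p in zip(s[1:],c[1:]):
    if q[4]>30: print(q[4],p+[130,225],ray(cam('scene'),p+[130,225],.014))
im=cv2.imread('pics/last_side.png'); m=cv2.inRange(cv2.cvtColor(im,cv2.COLOR_BGR2HSV),(18,110,120),(32,255,255))[180:250,370:460]
n,_,s,c=cv2.connectedComponentsWithStats(m)
for q,p in zip(s[1:],c[1:]):
    if q[4]>30: print('side',q[4],p+[370,180],ray(cam('side'),p+[370,180],.014))
E
python3 tin.py | head -1
```

```text
clock: 43.6
position: [0.448, -0.1324, 0.2798]
tcp_rot: [180.0, 0.0, 92.6]
force: [-0.0, -0.6, 0.5]
gripper_width: 0.0702
grip_force: 0.0
[0 0] 1.0 theta 0.0 res 0.0
[0 0] 1.0 theta 0.0 res 0.0
[-10 -59] 0.15 theta 0.7 res 25.3
gold [(214, array([381., 235.]))]
crate diff [(584, array([316., 297.])), (305, array([273., 355.])), (533, array([340., 373.])), (510, array([320., 392.]))]
658 [174.47720365 269.35714286] [[ 0.45382428 -0.37874275  0.014     ]]
493 [175.93509128 292.46450304] [[ 0.53773448 -0.37601536  0.014     ]]
side 225 [390.37333333 206.48      ] [[ 0.55402157 -0.38862678  0.014     ]]
side 240 [421.10833333 219.125     ] [[ 0.43927648 -0.39462754  0.014     ]]
tin3 in crate 0.84 centre (338, 376)
```

Both caps are in the bin: the merged blob of 658 px is centred at (0.45, -0.38). The tray is shut at 0.00, the third tin is in the crate, and the arm is clear.

```bash
python3 -c "
from workcell import arm
print(arm.job_done())"
```

```text
the job is handed in; nothing more can be done
None
```

I handed the job in at about 44 s of 69 s, verdict not shown: by my last camera checks the tray is latched shut, all three tins are in the crate and both caps are in the white bin; the tins rolled off early at about 0.125 rad on the first lift, so I laid one back on the tray and tipped it again to keep the steps in order.

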